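Refit the polisher bowl and hold the drive flap at the pointer

TASK

Put the yellow lidded bowl back on the blue parts polisher, both ears fully down over the two brass pegs and flat on the deck, and let go of it. Then lift the orange drive-housing flap by its steel bar until it lies in line with the red pointer, and finish while holding it there still with the gripper: it falls shut if let go. Do not shift the pointer, and leave the jar, tin, mug and steel hub where they stand.

Things in the scene. Friction and masses are not known exactly. Their poses are not given: they have to be found in the camera images.
- polisher: Blue bench-top parts polisher, fixed, 220 x 360 mm. Origin on the bench under its middle; x front (robot side) to back, y left, z up. Left half (y 15 to 185 mm): flat deck, top at 40 mm. Right half: drive housing, open box x -70 to 70, y -165 to -15, 90 mm high, covered by the orange flap. Beside it (y -171 to -197) the red pointer and a thin rod arc, up to 235 mm high.
- seat (a point): Middle of the bowl's place on the deck: polisher x 0, y +100, z 40 mm, axes as the polisher's. Two upright brass pegs, 10 mm thick, 20 mm high, tapered over the top 7 mm, stand at polisher x -60 and +60 mm from here. The seated bowl's origin coincides with this point.
- bowl: Loose yellow bowl with grey lid, 0.35 to 0.7 kg, 80 mm diameter (lid 86 mm), lid top 72 mm up, on an aluminium foot strip 150 mm (its x) x 40 x 8 mm. Origin: centre of the underside, z up. The strip's ends are two ears with a 13.5 mm through hole each at x -60 and +60 mm; it fits the pegs either way round (half a turn is the same).
- bowl_grip (a point): Point in the white grip on the lid, 90 mm above the bowl's underside, axes as the bowl's. The grip is an upright bar 52 mm long (bowl x, along the ears) x 16 mm wide (bowl y), from 72 to 105 mm above the underside: pinch it across its 16 mm width from above.
- flap: Orange flap over the drive housing, 145 x 150 x 6 mm, 0.3 to 0.6 kg. Origin on its hinge axis at polisher x +70, y -90, z 94 mm; hinge along polisher y; its own -x axis points from the hinge to the free (front) edge. Level when shut; falls shut when not held. Its steel bar lies in its plane beyond the free edge.
- flap_angle (a joint): Angle of the flap in rad: 0 shut (level), grows as the front edge is lifted up and back; stop at 1.3. Nearly frictionless.
- flap_bar (a point): Middle of the flap's round steel bar, 10 mm thick, 84 mm long, parallel to the hinge and 185 mm from it, with an arm at each end back to the flap (74 mm clear between). 35 mm free between bar and flap edge (40 mm to the housing front). Flap shut: 94 mm above the bench, polisher x -115, y -90. The bar can turn between the finger pads: the tool may stay pointing down.
- pointer: Red pointer on the right of the flap, a flat bar 165 mm long, 6 mm thick, 12 mm high, with a slider block on the arc 125 mm out. Origin on the same hinge axis as the flap (84 mm to its right, polisher y -174 mm); its own -x axis points from the hinge to its tip. It marks the wanted flap angle and stays where it was set by friction.
- pointer_angle (a joint): Angle of the red pointer in rad, counted as flap_angle is: the flap is at the mark when flap_angle equals it. Between 0.5 and 0.9.
- pointer_tip (a point): Tip of the red pointer, 170 mm from the hinge axis.
- jar: Amber glass jar with steel lid, 64 mm diameter, 100 mm high, origin under its centre: not needed, leave it.
- tin: Flat red tin with white cap, 35 x 65 mm, 152 mm high, origin under its centre: leave it.
- mug: Blue mug, 80 mm diameter, 90 mm high, far left: leave it.
- gearhub: Stepped steel hub, 68 mm diameter, 40 mm high, right of the polisher: leave it.
Mind the look-alikes: they are no part of the job. Leave any pink or turquoise look-alike of the bowl alone.

How it is judged (in metres and radians):
On the way, in this order (a step that is already met when the one before it is completed fails the run):
1. the bowl is seated on the pegs and released, the flap still shut (z of bowl in the frame of seat below 0.004 m and horizontal distance between bowl and seat below 0.006 m and angle between the x axis of bowl and the x axis of polisher, either way round below 0.08 rad and angle between bowl's own z axis and vertical below 0.06 rad and contact force between the fingers and bowl below 0.1 N and value of joint flap_angle below 0.1 rad), for 0.2 s.
2. the flap is lifted by the gripper into line with the pointer (angle between the x axis of flap and the x axis of pointer, either way round below 0.08 rad and contact force between the fingers and flap above 0.5 N), for 0.3 s.
At the end, for the whole second after the job is handed in: Bowl on the deck, ears over both pegs (within 4 mm of the deck, 6 mm of centre, 0.06 rad tilt, 0.08 rad turn), untouched; the gripper still holds the flap (over 0.5 N), at rest, within 0.08 rad of the pointer, nothing else propping it (all of step 2 and z of bowl in the frame of seat below 0.004 m and horizontal distance between bowl and seat below 0.006 m and angle between the x axis of bowl and the x axis of polisher, either way round below 0.08 rad and angle between bowl's own z axis and vertical below 0.06 rad and velocity of joint flap_angle between -0.08 and 0.08 rad/s and contact force between each of the arm, the fingers and bowl below 0.1 N and contact force between flap and bowl below 0.2 N and contact force between flap and jar below 0.2 N and contact force between flap and tin below 0.2 N and contact force between flap and mug below 0.2 N and contact force between flap and gearhub below 0.2 N); the arm keeps its last pose, push and grip.
It fails at once if the pointer is shifted by more than 8 mm (distance of pointer_tip from where it was at the start of the episode above 0.008 m).
It fails at once if the jar, tin, mug or steel hub is moved by more than 30 mm (distance of any of jar, tin, mug, gearhub from where it was at the start of the episode above 0.03 m).
It also fails if it takes over 64 s, if anything falls off the work surface, if the arm or the gripper's body presses on something with over 40 N, if the wrist force passes 120 N, or if a joint passes its speed limit or range.

ROBOT

A 7-joint arm with a two-finger parallel gripper is mounted at the origin on the work surface. World frame = base frame: x ahead of the robot, y to its left, z up, the work surface at z = 0. Lengths are in mm, angles in degrees, forces in N, time in s.
With the tool pointing down it reaches from about 350 to 900 mm from the base axis. Payload 19.9 kg.
Tool frame: the origin (TCP) lies between the finger pads; the fingertips stand 11 mm ahead of it and the grasp point (between the pads) lies 8 mm behind it; z points along the fingers, y is the line along which they close (so a half turn about z gives the same grasp; the last joint's range is limited). The gripper opens to 94 mm and grips with 3 to 60 N. Pads are 16 mm wide; open, the fingers measure 119 mm over their backs; the gripper's body (75 mm by 177 mm) begins 78 mm behind the grasp point.
Start: joints at [69.357, 23.915, -0.59, 92.452, 0.269, 63.638, -3.037], TCP at [195.886, -593.488, 216.425] pointing down, gripper open.
Joint ranges: [-161.28, 161.28], [-22.2, 115.67], [-73.04, 71.86], [3.21, 147.25], [-68.34, 248.33], [10.77, 114.83], [-161.83, 161.83]. Speed limits (degrees/s): [108.29, 108.29, 136.94, 136.94, 172.46, 172.46, 172.46].

INTERFACE

Orientations are given as a 3x3 rotation matrix whose columns are the frame's x, y, z axes.
In Python, from workcell import manip gives the robot as it stands. The module is installed in compiled form; this text tells all that it offers. Calls block until the motion is done:
- manip.reach(position, orientation): joint-space move of the TCP to a pose.
- manip.movel(position, vel=150, rotation=None): straight line of the TCP; rotation=None keeps the orientation; vel is the mean speed in mm/s.
- manip.movej(angles): joint-space move.
- manip.set_gripper(opening, newtons=None): finger opening in mm; newtons is the grip in N (None keeps the last); returns when the fingers have stopped.
- manip.sleep(seconds).
- manip.solve_ik(position, orientation): joint angles nearest the present ones, or None.
- manip.capture(name): name is "scene" or "top" or "wrist"; returns the picture (384x512x3 uint8, red, green, blue); there is no depth.
- manip.camera_info(name): a dict with "K" (3x3 intrinsics, pixels), "R" (3x3) and "t" (3): a world point X has camera coordinates R X + t; the wrist camera has in their place "tool_from_camera" (4x4, takes a point from camera to tool coordinates, whose origin is the TCP and whose axes are the flange's). Camera axes: x right, y down, z forward; pixel columns grow to the right and rows downward; lengths in mm; the calibration is good to about 2 mm. The wrist camera is an equidistant fisheye: a pixel r from the principal point sees the ray r / f radians off the axis. A picture is of the moment at which its call begins: read the wrist's pose just before it. camera_info takes no time and is no camera call.
A pose or a line that the arm cannot do raises manip.MotionError and nothing moves.
- manip.finish_job(): hands the job in; it is judged then, once.
Readings, each from a call of its own:
- manip.current_time(): time.
- manip.current_qpos(): joint angles.
- manip.current_joint_velocities(): joint speeds.
- manip.current_joint_efforts(): joint torques, N m.
- manip.current_tool_pos(): TCP position.
- manip.current_ee_rot(): TCP orientation.
- manip.current_wrist_force(): force on the tool from outside, world axes, zero at the start.
- manip.current_moment(): the same for the moment, N m.
- manip.current_finger_gap(): finger opening in mm.
- manip.current_grip_force(): force on a finger pad.
Only numpy, scipy, OpenCV 4.12 (cv2) and the standard library are available. Lean on these libraries where they do the work, as an engineer would, in place of code of your own. Each camera call takes 0.05 s, during which the arm holds its last target. There are 200 camera calls.

## Working session

There is one attempt and no reset: what is moved stays moved. The work goes in short steps, each a Python script; the robot and the scene stay as the last script left them, time stands still between calls to the robot, and variables do not carry over. Pictures are saved under pics/ and viewed, at most 10 in all, crops included, and the job is handed in when it is done.

```bash
mkdir -p pics
python3 - <<'E'
from workcell import manip
import cv2,numpy as np
np.set_printoptions(precision=2,suppress=True)
for n in("scene","top"):
    im=manip.capture(n);np.save(n+'.npy',im);cv2.imwrite(f'pics/{n}.png',im[:,:,::-1])
for n in("scene","top","wrist"):print(n,manip.camera_info(n))
print(manip.current_ee_rot(),manip.current_time())
E
```

```text
scene {'K': array([[388.57,   0.  , 247.48],
       [  0.  , 388.57, 197.22],
       [  0.  ,   0.  ,   1.  ]]), 'R': array([[-0.08,  1.  ,  0.03],
       [ 0.54,  0.06, -0.84],
       [-0.84, -0.05, -0.55]]), 't': array([  36.6 , -209.97, 1876.09])}
top {'K': array([[428.36,   0.  , 255.08],
       [  0.  , 428.36, 189.22],
       [  0.  ,   0.  ,   1.  ]]), 'R': array([[-0.01, -1.  , -0.01],
       [-1.  ,  0.01, -0.06],
       [ 0.06,  0.01, -1.  ]]), 't': array([  -8.12,  491.  , 1336.46])}
wrist {'K': array([[297.32,   0.  , 252.8 ],
       [  0.  , 297.32, 190.19],
       [  0.  ,   0.  ,   1.  ]]), 'tool_from_camera': array([[   0.  ,   -0.97,   -0.23,   65.54],
       [   1.  ,    0.  ,   -0.  ,    0.42],
       [   0.  ,   -0.23,    0.97, -168.52],
       [   0.  ,    0.  ,    0.  ,    1.  ]])}
[[ 0.95  0.31 -0.  ]
 [ 0.31 -0.95  0.  ]
 [-0.   -0.   -1.  ]] 0.1
```

View pics/scene.png

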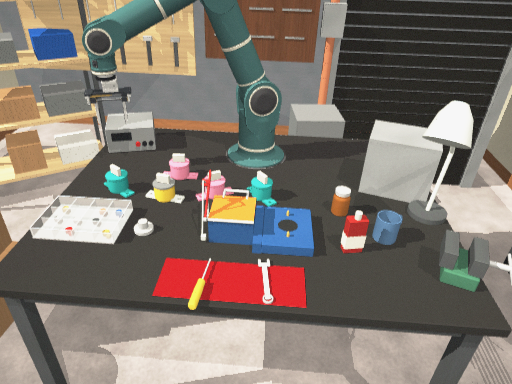

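View pics/top.png

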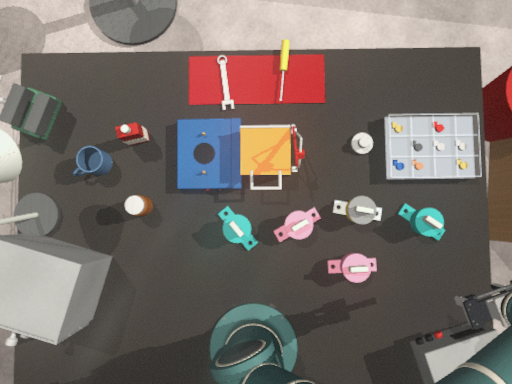

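The scene view, taken from behind the bench, shows the yellow bowl at (164,188). In the top view its grey lid and white grip are at about (361,210). The polisher deck is at (205,153) with pegs near (202,134) and (200,175). The flap is at (266,152), its bar at (265,187), and the red pointer at (299,150). Next I move the wrist camera over the bowl and the polisher for two views of each.

```bash
cat > h.py <<'E'
from workcell import manip
import cv2,numpy as np
np.set_printoptions(precision=2,suppress=True)
def ray(n,uv,pose=None):
    "origin, direction (world) of a pixel; pose=(p,R) of the tool for the wrist"
    c=manip.camera_info(n);K=c['K'];u=np.asarray(uv,float)
    x=np.array([(u[0]-K[0,2])/K[0,0],(u[1]-K[1,2])/K[1,1]])
    if n!='wrist':
        d=c['R'].T@np.array([*x,1]);o=-c['R'].T@c['t']
    else:
        th=np.linalg.norm(x);s=np.sin(th)/th
        d=np.array([*(x*s),np.cos(th)]);T=c['tool_from_camera'];p,R=pose
        d=R@T[:3,:3]@d;o=p+R@T[:3,3]
    return o,d/np.linalg.norm(d)
def onplane(r,z): return r[0]+r[1]*(z-r[0][2])/r[1][2]
def tri(*rs):
    A=0;b=0
    for o,d in rs:
        P=np.eye(3)-np.outer(d,d);A=A+P;b=b+P@o
    X=np.linalg.solve(A,b)
    return X,[float(np.linalg.norm((np.eye(3)-np.outer(d,d))@(X-o))) for o,d in rs]
def proj(X,pose):
    "world point to wrist pixel"
    c=manip.camera_info('wrist');p,R=pose;T=c['tool_from_camera']
    x=T[:3,:3].T@(R.T@(np.asarray(X)-p)-T[:3,3]);r=np.hypot(*x[:2])
    return c['K'][:2,:2]@(x[:2]/r*np.arctan2(r,x[2]))+c['K'][:2,2]
def snap(name):
    p,R=np.array(manip.current_tool_pos()),np.array(manip.current_ee_rot())
    im=manip.capture('wrist');np.savez(name,im=im,p=p,R=R);return im
def load(name):
    f=np.load(name+'.npz');return f['im'],(f['p'],f['R'])
DOWN=np.diag([1.,-1,-1])
E
python3 - <<'E'
from h import *
g=onplane(ray('top',(363,210)),95);s=onplane(ray('top',(203,155)),40);b=onplane(ray('top',(265,187)),94);ptr=onplane(ray('top',(299,150)),150)
print(g,s,b,ptr)
t=[(np.r_[g[:2]+[-30,-40],330],'w1'),(np.r_[g[:2]+[-30,40],330],'w2'),(np.r_[(s+b)[:2]/2+[0,-30],400],'w3'),(np.r_[(s+b)[:2]/2+[0,70],400],'w4')]
ims=[]
for p,n in t:
    manip.reach(p,DOWN);manip.sleep(.15);ims.append(snap(n))
    cv2.imwrite(f'pics/{n}.png',ims[-1][:,:,::-1])
print(manip.current_time())
cv2.imwrite('pics/w12.png',cv2.resize(np.hstack([ims[0],ims[1]]),(800,300),interpolation=cv2.INTER_AREA)[:,:,::-1])
E
```

```text
[ 420.25 -332.93   95.  ] [598.23 146.81  40.  ] [492.11 -44.12  94.  ] [ 592.99 -141.67  150.  ]
4.3417
```

View pics/w12.png

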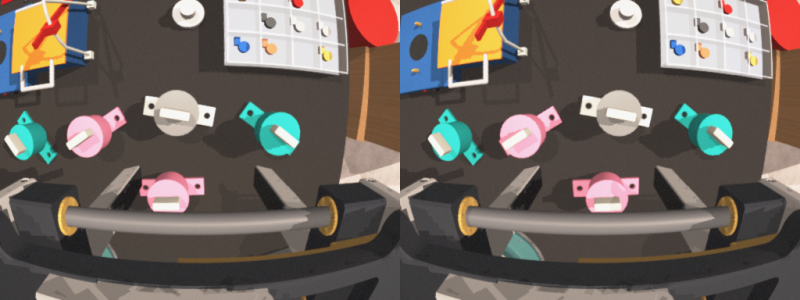

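View pics/w3.png

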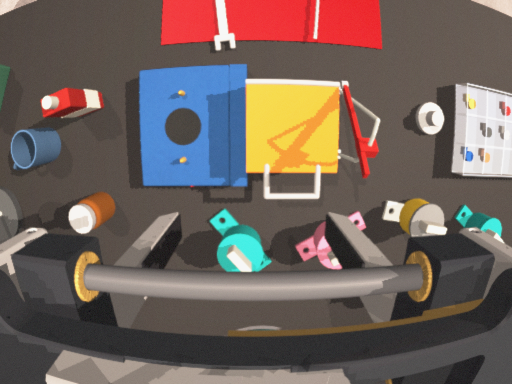

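View pics/w4.png

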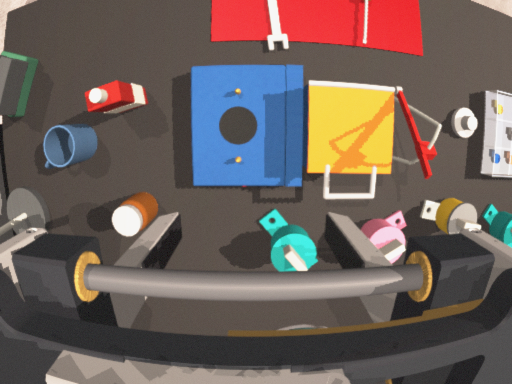

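w12 shows the target bowl: grey lid, white grip, and white ears with holes. Its lid is near (224,145) in w1 and (279,145) in w2. In w3 the pegs are at (182,94) and (183,160), and in w4 at (238,92) and (239,160). The pointer runs from (346,86) to (366,172) in w3 and from (400,90) to (430,174) in w4. Next I get these by masks and triangulate.

```bash
cat > m.py <<'E'
from h import *
def blobs(mask,amin,amax,off=(0,0)):
    n,l,s,c=cv2.connectedComponentsWithStats(mask.astype(np.uint8))
    return [(c[i]+off,s[i,4]) for i in range(1,n) if amin<=s[i,4]<=amax]
def hsv(im): return cv2.cvtColor(im,cv2.COLOR_RGB2HSV)
def crop(im,c,r):
    u,v=np.round(c).astype(int);return im[v-r:v+r,u-r:u+r],np.array([u-r,v-r])
E
python3 - <<'E'
from m import *
# pegs: brass blobs on the blue deck
for n,b in(('w3',[(182,94),(183,160)]),('w4',[(238,92),(239,160)])):
    im,ps=load(n)
    for c in b:
        cr,o=crop(im,c,11);h=hsv(cr)
        m=(h[...,0]<45)&(h[...,1]>60)&(h[...,2]>60)
        print(n,blobs(m,4,300,o))
for n,c in(('w1',(224,145)),('w2',(279,145))):
    im,ps=load(n);cr,o=crop(im,c,60);h=hsv(cr)
    m=(h[...,2]>215)&(h[...,1]<40)
    for q,a in blobs(m,30,3000,o):
        mm=m.copy();print(n,q,a)
    d=(h[...,2]<75);print(' holes',blobs(d,8,80,o))
for n in('w3','w4'):
    im,ps=load(n);h=hsv(im);m=((h[...,0]<6)|(h[...,0]>174))&(h[...,1]>180)&(h[...,2]>90);m[:75]=0;m[190:]=0;m[:,:330]=0
    k=max(cv2.findContours(m.astype(np.uint8),0,1)[0],key=cv2.contourArea)[:,0]
    print(n,'ptr',k[k[:,1].argmin()],k[k[:,1].argmax()],cv2.fitLine(k,2,0,.01,.01).ravel())
a,o1=crop(load('w1')[0],(224,145),70);b,_=crop(load('w2')[0],(279,145),70);c=load('w4')[0][70:210,380:450]
c=np.hstack([c,load('w3')[0][70:210,330:400]])
cv2.imwrite('pics/cr.png',cv2.resize(np.hstack([a,b,c]),None,fx=1.9,fy=1.9,interpolation=2)[:,:,::-1])
E
```

```text
w3 [(array([181.17,  92.63]), np.int32(30))]
w3 [(array([182.39, 159.5 ]), np.int32(28))]
w4 [(array([237.46,  90.96]), np.int32(24))]
w4 [(array([237.91, 159.09]), np.int32(22))]
w1 [231.38 134.82] 1593
w1 [223.22 146.1 ] 440
 holes [(array([193.39, 135.52]), np.int32(23)), (array([264.7, 147.9]), np.int32(20))]
w2 [260.11 130.23] 952
w2 [314.36 148.75] 269
w2 [283.27 146.39] 441
 holes [(array([256.7, 122.9]), np.int32(10)), (array([241.  , 135.17]), np.int32(23)), (array([312.  , 148.31]), np.int32(13))]
w3 ptr [344  86] [364 177] [  0.29   0.96 358.8  133.27]
w4 ptr [399  92] [426 178] [  0.37   0.93 416.73 136.14]
```

View pics/cr.png

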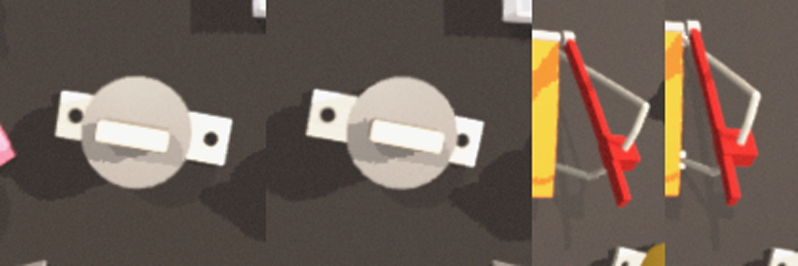

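The crop shows the bowl's ear holes, lid and grip clearly. The pointer tip is near (427,177) in w4 and (367,177) in w3.

Run:
```python
from m import *
i1,P1=load('w1');i2,P2=load('w2');i3,P3=load('w3');i4,P4=load('w4')
W=lambda uv,P:ray('wrist',uv,P)
A=[tri(W(a,P3),W(b,P4)) for a,b in(((181.17,92.63),(237.46,90.96)),((182.39,159.5),(237.91,159.09)))]
print('pegs',A)
pl=[[onplane(W(u,P),57)for u,P in((a,P3),(b,P4))] for a,b in(((181.17,92.63),(237.46,90.96)),((182.39,159.5),(237.91,159.09)))];print(pl)
far,near=[np.mean(x,0) for x in pl]
ex=far-near;print('pegdist',np.linalg.norm(ex));yaw=np.arctan2(ex[1],ex[0])
ex=np.array([np.cos(yaw),np.sin(yaw),0]);ey=np.array([-ex[1],ex[0],0]);seat=(far+near)/2;seat[2]=40
O=seat-100*ey;O[2]=0;print('yaw',np.degrees(yaw),'seat',seat,'bar',O-115*ex-90*ey+[0,0,94])
np.savez('pol',O=O,ex=ex,ey=ey,seat=seat,yaw=yaw)
print('grip',tri(W((223.2,146.1),P1),W((283.3,146.4),P2)))
for a,b,z in(((223.2,146.1),(283.3,146.4),105),((193.39,135.52),(241,135.17),8),((264.7,147.9),None,8)):
    print(z,onplane(W(a,P1),z),b and onplane(W(b,P2),z))
print('holeL tri',tri(W((193.39,135.52),P1),W((241,135.17),P2)))
# grip edges
for im,P,c in((i1,P1,(223,146)),(i2,P2,(283,146))):
    cr,o=crop(im,c,26);h=hsv(cr);m=((h[...,2]>215)&(h[...,1]<40)).astype(np.uint8)
    n,l,s,ce=cv2.connectedComponentsWithStats(m);k=l[26,26];pts=np.argwhere(l==k)[:,::-1].astype(np.float32)+o
    r=cv2.minAreaRect(pts);bx=cv2.boxPoints(r);X=np.array([onplane(W(q,P),105) for q in bx])
    e=[X[1]-X[0],X[2]-X[1]];print('grip rect',X.mean(0),[(np.linalg.norm(v),np.degrees(np.arctan2(v[1],v[0]))) for v in e])
# pointer: intersect with its vertical plane
for P,pts in((P3,((344.2,86.5),(366.8,176))),(P4,((399,92),(427.2,176)))):
    Q=[]
    for uv in pts:
        o,d=W(uv,P);s=((O-174*ey-o)@ey)/(d@ey);X=o+s*d-O;Q.append((X@ex,X[2]))
    Q=np.array(Q);v=Q[1]-Q[0];t=Q[1]-[70,94];print('ptr',Q,'slope',np.arctan2(v[1],-v[0]),'tip',np.arctan2(t[1],-t[0]),np.hypot(*t))
print('tip tri',tri(W((366.8,176),P3),W((427.2,176),P4)))
```

```text
pegs [(array([664.71, 145.96,  47.13]), [0.036948811611460054, 0.03694881161146697]), (array([544.96, 145.73,  49.77]), [0.015451447678939186, 0.015451447678745359])]
[[array([663.65, 143.56,  57.  ]), array([663.73, 145.45,  57.  ])], [array([545.86, 143.97,  57.  ]), array([545.89, 145.36,  57.  ])]]
pegdist 117.81513531895251
yaw -0.07817857435599282 seat [604.78 144.59  40.  ] bar [489.53 -45.25  94.  ]
grip (array([ 422.52, -334.79,  104.85]), [0.05037303649310644, 0.050373036492971354])
105 [ 422.48 -334.8   105.  ] [ 422.58 -334.77  105.  ]
8 [ 432.89 -275.18    8.  ] [ 432.86 -274.84    8.  ]
8 [ 411.12 -393.56    8.  ] None
holeL tri (array([ 432.78, -274.75,    5.92]), [0.013759378721116558, 0.013759378721000467])Traceback (most recent call last):
  File "<stdin>", line 20, in <module>
cv2.error: OpenCV(4.12.0) /io/opencv/modules/imgproc/src/convhull.cpp:143: error: (-215:Assertion failed) total >= 0 && (depth == CV_32F || depth == CV_32S) in function 'convexHull'
```

Run:
```python
from m import *
seat=np.array([604.8,145.8,40]);X=[]
for n,p in(('p1',(664.7,146)),('p2',(545,146))):
    manip.reach([p[0]-65,p[1],200],DOWN);manip.sleep(.2);im=snap(n);_,P=load(n)
    cr,o=crop(im,proj([*p,50],P),22);h=hsv(cr)
    m=(h[...,0]<45)&(h[...,1]>60)&(h[...,2]>60)
    b=blobs(m,10,600,o);print(n,b,proj([*p,50],P));uv=max(b,key=lambda t:t[1])[0]
    X.append(onplane(ray('wrist',uv,P),52))
far,near=X;e=far-near;yaw=np.arctan2(e[1],e[0]);seat=(far+near)/2;seat[2]=40
print(X,np.linalg.norm(e),np.degrees(yaw),seat)
ex=np.array([np.cos(yaw),np.sin(yaw),0]);ey=np.array([-ex[1],ex[0],0]);O=seat-100*ey;O[2]=0
np.savez('pol',O=O,ex=ex,ey=ey,seat=seat,yaw=yaw)
_,P3=load('w3');_,P4=load('w4')
for P,pts in((P3,((344.2,86.5),(366.8,176))),(P4,((399,92),(427.2,176)))):
    Q=[]
    for uv in pts:
        o,d=ray('wrist',uv,P);s=((O-174*ey-o)@ey)/(d@ey);x=o+s*d-O;Q.append((x@ex,x[2]))
    Q=np.array(Q);v=Q[1]-Q[0];t=Q[1]-[70,94];print('ptr',Q,'slope',np.arctan2(v[1],-v[0]),'tip',np.arctan2(t[1],-t[0]),np.hypot(*t))
print('tip tri',tri(ray('wrist',(366.8,176),P3),ray('wrist',(427.2,176),P4)),O)
print(manip.current_time())
# grasp
a=np.radians(79.6);R=np.array([[np.cos(a),np.sin(a),0],[np.sin(a),-np.cos(a),0],[0,0,-1]])
manip.set_gripper(60,25)
g=[422.2,-334.5]
manip.reach([*g,220],R);manip.movel([*g,120]);manip.movel([*g,87],vel=60)
manip.set_gripper(5,30);print('gap',manip.current_finger_gap(),manip.current_grip_force())
f0=np.array(manip.current_wrist_force());manip.movel([*g,140],vel=100);manip.sleep(.2)
print(manip.current_finger_gap(),np.array(manip.current_wrist_force())-f0,manip.current_time(),manip.current_qpos())
```

```text
p1 [(array([252.36, 122.78]), np.int32(59))] [252.3  122.87]
p2 [(array([252.46, 122.86]), np.int32(57))] [252.54 122.65]
[array([664.8 , 145.94,  52.  ]), array([544.78, 146.08,  52.  ])] 120.0203633701789 -0.06711948152868233 [604.79 146.01  40.  ]
ptr [[ 66.93  96.38]
 [-59.96 208.13]] slope 0.722024160558923 tip 0.7206234853038181 172.95758931278354
ptr [[ 66.36  99.12]
 [-59.5  201.7 ]] slope 0.6838348937903486 tip 0.6937568938805125 168.43145037800022
tip tri (array([ 542.47, -134.24,  192.49]), [0.8258110155410137, 0.8258110155410749]) [604.67  46.01   0.  ]
6.2417
gap 15.455585935412877 30.00013679265976
15.950100420269894 [ 0.21 -0.06 -5.26] 12.2417 [ 50.59  21.4  -18.82 108.46   8.63  51.57  17.2 ]
```

Run:
```python
from m import *
s=np.load('pol.npz');seat=s['seat'];y=float(s['yaw'])
R=np.array([[np.cos(y),np.sin(y),0],[np.sin(y),-np.cos(y),0],[0,0,-1]])
manip.movel([422.2,-334.5,350],vel=250)
manip.reach([seat[0],seat[1],350],R)
manip.movel([seat[0],seat[1],165],vel=180);manip.sleep(.3)
im=snap('h1');_,P=load('h1');print(P,manip.current_wrist_force(),manip.current_time())
print('hole exp',proj(seat+s['ex']*60+[0,0,46],P),'peg top exp',proj(seat+s['ex']*60+[0,0,20],P))
c=proj(seat+s['ex']*60+[0,0,40],P).astype(int)
cv2.imwrite('pics/h1.png',cv2.resize(im[max(c[1]-75,0):c[1]+75,c[0]-100:c[0]+100],None,fx=4,fy=4,interpolation=2)[:,:,::-1]);print(c)
```

```text
(array([604.98, 146.01, 165.45]), array([[ 1., -0.,  0.],
       [-0., -1.,  0.],
       [ 0., -0., -1.]])) [-0.63 -0.5  -5.41] 16.9083
hole exp [252.26 128.45] peg top exp [252.33 127.79]
[252 128]
```

View pics/h1.png

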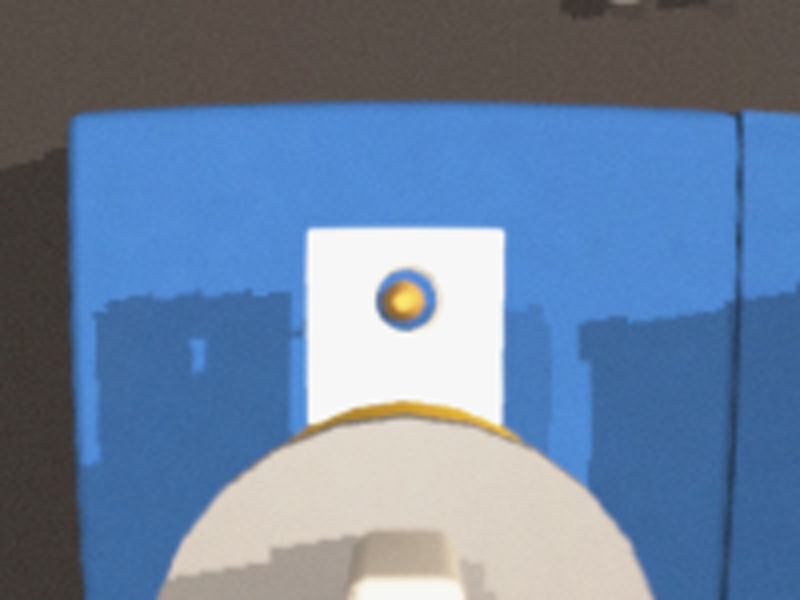

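The peg shows centred in the far ear's hole, at about (405,299) against (408,300) in the 4x crop. I lower the bowl now.

Run:
```python
from m import *
s=np.load('pol.npz');seat=s['seat']
f0=np.array(manip.current_wrist_force())
for z in(148,142,136,131,128,127,126):
    manip.movel([seat[0],seat[1],z],vel=50);f=np.array(manip.current_wrist_force())-f0
    print(z,manip.current_tool_pos(),f)
    if f[2]>12:break
manip.set_gripper(50,20);manip.sleep(.3)
manip.movel([seat[0],seat[1],200],vel=150);manip.sleep(.4)
im=snap('s1');_,P=load('s1');print(manip.current_time())
c=proj(seat,P).astype(int)
cv2.imwrite('pics/s1.png',cv2.resize(im[c[1]-110:c[1]+40,c[0]-100:c[0]+100],None,fx=4,fy=4,interpolation=2)[:,:,::-1])
sc=manip.capture('scene');np.save('scene2.npy',sc);tp=manip.capture('top');np.save('top2.npy',tp)
a=cv2.resize(sc[160:260,180:330],(450,300),interpolation=2);b=cv2.resize(sc[160:250,190:230],(133,300),interpolation=2)
b=cv2.resize(sc[160:250,190:240],(167,300),interpolation=2)
cv2.imwrite('pics/s2.png',np.hstack([a,b])[:,:,::-1])
```

```text
148 [604.64 146.05 147.69] [0.64 0.6  1.4 ]
142 [604.62 145.93 141.66] [ 0.59  0.39 -0.41]
136 [604.58 145.93 135.61] [ 0.48  0.74 -0.81]
131 [604.63 145.93 130.65] [0.29 0.53 0.43]
128 [604.72 145.98 127.84] [ 0.7  -0.25  0.35]
127 [604.88 146.   127.08] [1.46 1.29 0.01]
126 [604.94 146.05 127.04] [-6.16 -2.06 16.63]
21.0333
```

View pics/s2.png

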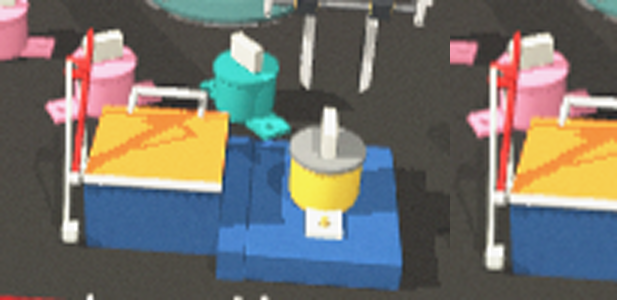

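View pics/s1.png

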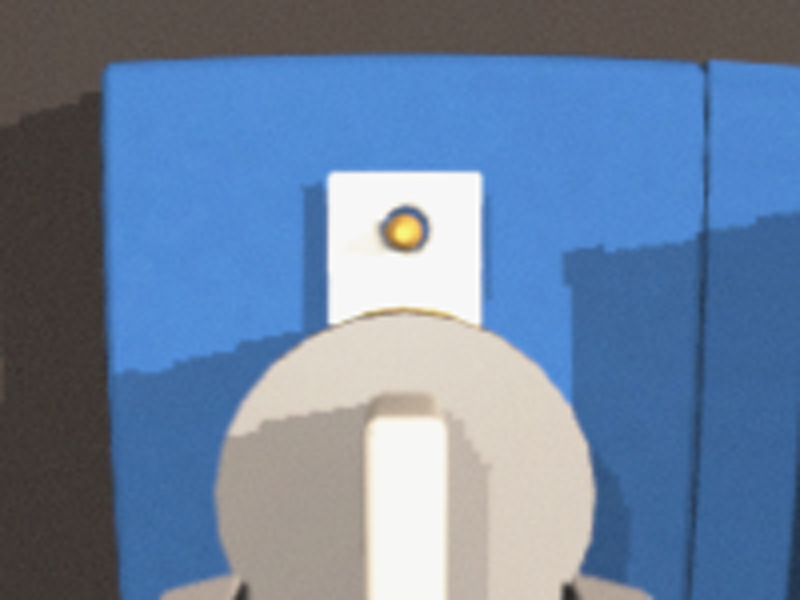

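The bowl is seated: contact came at exactly the expected height, the ear lies flat, and the peg stands through the hole at about (405,230). Next I refine the pointer angle with oblique views and check the bar by triangulation.

Run:
```python
from m import *
s=np.load('pol.npz');O,ex,ey,seat=(s[k] for k in('O','ex','ey','seat'))
_,P3=load('w3');_,P4=load('w4')
for n in('w3','w4'):   # bar: brightest row in a column band next to its predicted middle
    im,P=load(n);u,v=proj(O-115*ex-90*ey+[0,0,94],P);ui,vi=int(u),int(v)
    g=im[vi-9:vi+10,ui-4:ui+5].min(2).mean(1);w=np.clip(g-g.max()*.75,0,None);r=(w*np.arange(-9,10)).sum()/w.sum()+vi
    row=im[int(r)-8,ui-45:ui+46].min(1);pk=np.where(row>170)[0]+ui-45
    print(n,'pred',u,v,'row',r,'arms',pk,'x at z94',onplane(ray('wrist',(u,r),P),94),);
def ptr(n,off):
    im,P=load(n);h=hsv(im);m=((h[...,0]<6)|(h[...,0]>174))&(h[...,1]>170)&(h[...,2]>70)
    Q=[]
    for v,u in np.argwhere(m):
        o,d=ray('wrist',(u,v),P);t=((O+off*ey-o)@ey)/(d@ey);x=o+t*d-O-[0,0,94];x=np.array([70-x@ex,x[2]])
        if t>0 and np.hypot(*x)<185 and x[0]>-5 and .3<np.arctan2(x[1],x[0])<1.1: Q.append(x)
    Q=np.array(Q);r=np.hypot(*Q.T);k=(r>30)&(r<172)&~((r>95)&(r<150));Q,r=Q[k],r[k]
    l=cv2.fitLine(Q.astype(np.float32),cv2.DIST_HUBER,0,.01,.01).ravel()
    far=Q[r>150].mean(0);near=Q[r<95].mean(0)
    print(n,len(Q),'rmax',r.max(),'fit',np.arctan2(l[1],l[0])%np.pi,'radial far',np.arctan2(far[1],far[0]),'near',np.arctan2(near[1],near[0]))
for n,p in(('o1',seat+[0,0,230]),('o2',seat+[-60,-60,260])):
    manip.movel(p,vel=200);manip.sleep(.2);snap(n);ptr(n,-171);ptr(n,-174)
print(manip.current_time())
a=np.pi/2+float(s['yaw']);R=np.array([[np.cos(a),np.sin(a),0],[np.sin(a),-np.cos(a),0],[0,0,-1]])
print(manip.solve_ik([489.5,-44,250],R),manip.current_qpos())
im=load('o1')[0];cv2.imwrite('pics/o1.png',im[:,:,::-1])
```

```text
w3 pred 291.27018100558837 195.6000321934321 row 195.70079849694693 arms [264 265 266 267 268 269 315 316 317 318 319] x at z94 [489.4  -43.86  94.  ]
w4 pred 348.6169995539165 195.5690592973565 row 195.53666050523722 arms [324 325 326 327 328 371 372 373 374] x at z94 [489.63 -43.85  94.  ]Traceback (most recent call last):
  File "<stdin>", line 20, in <module>
  File "<stdin>", line 13, in ptr
  File "h.py", line 6, in ray
    c=manip.camera_info(n);K=c['K'];u=np.asarray(uv,float)
ValueError: time passes only in moves, steps and waits
```

The repeated `camera_info` calls caused that error, so I cache the result and go on.

```bash
sed -i 's/^def ray/import functools\ncam=functools.lru_cache(None)(manip.camera_info)\ndef ray/; s/c=manip.camera_info(/c=cam(/' h.py
cat > ptr.py <<'E'
from m import *
s=np.load('pol.npz');O,ex,ey,seat=(s[k] for k in('O','ex','ey','seat'))
def ptr(n,off):
    im,P=load(n);h=hsv(im);m=((h[...,0]<6)|(h[...,0]>174))&(h[...,1]>170)&(h[...,2]>70)
    Q=[]
    for v,u in np.argwhere(m):
        o,d=ray('wrist',(u,v),P);t=((O+off*ey-o)@ey)/(d@ey);x=o+t*d-O-[0,0,94];x=np.array([70-x@ex,x[2]])
        if t>0 and np.hypot(*x)<185 and x[0]>-5 and .3<np.arctan2(x[1],x[0])<1.1: Q.append(x)
    Q=np.array(Q);r=np.hypot(*Q.T);k=(r>30)&(r<172)&~((r>95)&(r<150));Q,r=Q[k],r[k]
    l=cv2.fitLine(Q.astype(np.float32),cv2.DIST_HUBER,0,.01,.01).ravel()
    far=Q[r>150].mean(0);near=Q[r<95].mean(0)
    print(n,len(Q),'rmax',r.max(),'fit',np.arctan2(l[1],l[0])%np.pi,'radial far',np.arctan2(far[1],far[0]),'near',np.arctan2(near[1],near[0]))
E
python3 - <<'E'
from ptr import *
for n,p in(('o1',seat+[0,0,230]),('o2',seat+[-60,-60,260])):
    manip.movel(p,vel=200);manip.sleep(.2);snap(n);ptr(n,-171);ptr(n,-174)
print(manip.current_time())
a=np.pi/2+float(s['yaw']);R=np.array([[np.cos(a),np.sin(a),0],[np.sin(a),-np.cos(a),0],[0,0,-1]])
print(manip.solve_ik([489.5,-44,250],R),manip.current_qpos())
E
```

```text
o1 437 rmax 156.56217111661562 fit 0.74501884 radial far 0.7584182341095423 near 0.7564133326215422
o1 426 rmax 155.629351245672 fit 0.74972385 radial far 0.7433917552426682 near 0.7108471316216631
o2 614 rmax 171.98933001457485 fit 0.7186265 radial far 0.7541580268366632 near 0.7634447945783084
o2 576 rmax 171.55418772971174 fit 0.7150111 radial far 0.7216180402916503 near 0.7103584995407369
23.2333
[ 42.12  12.23 -45.85 107.54   9.72  64.21  -7.41] [  17.77   15.47  -36.29   96.05    9.52   71.66 -110.55]
```

Run:
```python
from ptr import *
a=np.pi/2+float(s['yaw']);R=np.array([[np.cos(a),np.sin(a),0],[np.sin(a),-np.cos(a),0],[0,0,-1]])
H=O+70*ex-90*ey+[0,0,94]
tcp=lambda q:H-185*np.cos(q)*ex+[0,0,185*np.sin(q)-8]
p=tcp(0);manip.set_gripper(34,25)
manip.reach([p[0],p[1],300],R);manip.movel([p[0],p[1],130],vel=150)
manip.movel(p,vel=60);print(manip.current_tool_pos(),p,manip.current_wrist_force())
manip.set_gripper(5,25);print('gap',manip.current_finger_gap(),manip.current_grip_force(),manip.current_wrist_force())
for q in np.linspace(0,.725,9)[1:]:
    manip.movel(tcp(q),vel=70)
    x=np.array(manip.current_tool_pos())-H+[0,0,8];print(q,np.arctan2(x[2],-x@ex),np.hypot(x[2],x@ex),manip.current_finger_gap(),manip.current_wrist_force())
manip.sleep(.3);im=snap('f1')
sc=manip.capture('scene');np.save('scene3.npy',sc);print(manip.current_time())
b=cv2.resize(sc[140:260,180:330],(600,480),interpolation=2)
cv2.imwrite('pics/f1.png',b[:,:,::-1])
```

```text
[489.75 -43.78  86.21] [489.57 -43.85  86.  ] [-0.56  0.   -0.18]
gap 8.98528315016715 24.999852776527405 [ 3.26 -0.7  -0.23]
0.090625 0.09073658375908865 184.64720827779658 9.025941794572196 [ 6.69 -1.89 -2.38]
0.18125 0.1797380698981245 184.62774278695917 8.637721549413065 [ 7.08 -0.35 -3.48]
0.271875 0.26945925026164674 184.58716828497512 9.208866180781483 [ 8.42 -1.3  -4.29]
0.3625 0.35975289844230024 184.5171743411119 9.171326670452766 [ 8.48 -2.21 -6.35]
0.453125 0.4499337449344355 184.42000854405043 9.312657283360135 [ 8.66 -0.7  -5.81]
0.54375 0.5395500687940279 184.43002609719866 9.393757811411419 [ 7.95 -1.35 -7.64]
0.634375 0.6281496914532918 184.6342361241297 9.403736233928694 [ 5.55 -1.63 -7.87]
0.725 0.7230600532821325 184.89940306686407 9.021113915908547 [ 3.39 -1.18 -5.62]
31.6083
```

View pics/f1.png

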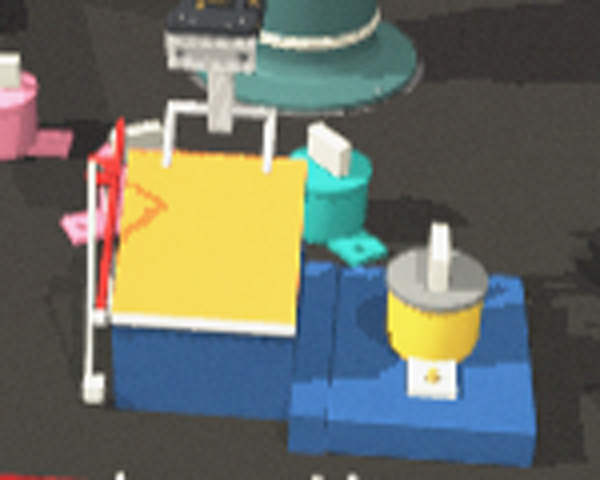

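The scene view shows the flap raised and held by its bar, the pointer close beside it (tip near (120,122) in the crop), and the bowl seated. A numeric check of the pointer tip in the scene and original top images will give an independent angle estimate.

Run:
```python
from ptr import *
H=O+70*ex+[0,0,94]
for nm,f in(('scene','scene3'),('scene','scene2'),('top','top'),('top','top2')):
    im=np.load(f+'.npy');h=hsv(im);m=((h[...,0]<8)|(h[...,0]>172))&(h[...,1]>150)&(h[...,2]>70)
    c=cam(nm);pr=lambda X:(lambda x:(c['K']@x)[:2]/x[2])(c['R']@X+c['t'])
    P=lambda q,r:pr(H-174*ey-r*np.cos(q)*ex+[0,0,r*np.sin(q)])
    k=np.zeros(m.shape,np.uint8);cv2.line(k,tuple(int(v) for v in P(.72,40)),tuple(int(v) for v in P(.72,180)),1,13);m=m&(k>0)
    v,u=np.where(m);i=v.argmin() if nm=='scene' else v.argmax()
    print(f,'extreme',u[i],v[i],'pred',[(q,P(q,170)) for q in(.6,.68,.72,.76,.84)])
    o=[np.array(ray(nm,(u[i]+.0,v[i]+.0)))][0];t=((H-174*ey-o[0])@ey)/(o[1]@ey)
```

```text
scene3 extreme 209 170 pred [(0.6, array([210.18, 172.01])), (0.68, array([209.71, 170.38])), (0.72, array([209.46, 169.66])), (0.76, array([209.2 , 169.02])), (0.84, array([208.64, 167.94]))]
scene2 extreme 210 169 pred [(0.6, array([210.18, 172.01])), (0.68, array([209.71, 170.38])), (0.72, array([209.46, 169.66])), (0.76, array([209.2 , 169.02])), (0.84, array([208.64, 167.94]))]
top extreme 296 165 pred [(0.6, array([295.8 , 168.99])), (0.68, array([296.1 , 165.59])), (0.72, array([296.25, 163.76])), (0.76, array([296.39, 161.85])), (0.84, array([296.64, 157.8 ]))]
top2 extreme 296 165 pred [(0.6, array([295.8 , 168.99])), (0.68, array([296.1 , 165.59])), (0.72, array([296.25, 163.76])), (0.76, array([296.39, 161.85])), (0.84, array([296.64, 157.8 ]))]
```

All estimates put the pointer at about 0.72 rad, and the flap is at 0.723. I hand in now.

Run:
```python
from workcell import manip
print(manip.current_grip_force(),manip.current_time());print(manip.finish_job())
```

```text
24.997797310352325 31.6083
the job is handed in; nothing more can be done
None
```

I handed the job in at 31.6 s: the bowl is seated on both pegs and released, and the gripper holds the flap still at about 0.72 rad, in line with the pointer by my camera estimates; the judge's result was not shown.

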